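# Set the leg of a tile-stand strut in the locking-pliers jig

## Robot

A 6-joint arm with a two-finger parallel gripper is mounted at the origin on a cart in front of the work surface, level with it; the furniture and walls round the work are solid. World frame = base frame: x ahead of the robot, y to its left, z up, the work surface at z = 0. Lengths are in m, angles in degrees, forces in N, time in s.
With the tool pointing down it reaches from about 0.25 to 0.725 m from the base axis. Payload 9.7 kg.
Tool frame: the origin (TCP) lies at the very end of the fingers, on their centre line; the grasp point (between the pads) lies grasp_offset behind it (grasp_offset is the distance from the TCP to the grasp point, in m); z points along the fingers, y is the line along which they close (so a half turn about z gives the same grasp; the last joint's range is limited). The gripper opens to 85 mm and grips with 20 to 120 N. Pads are 22 mm wide; open, the fingers measure 114 mm over their backs; the gripper's body (76 mm by 85 mm) begins 54 mm behind the grasp point. The pads swing forward as they close: fully open they stand 13 mm farther back than shut.
Start: joints at [63.999, 4.979, 10.078, 95.1, 0, 90], TCP at [0.241, 0.494, 0.231] pointing down, gripper open.
Joint ranges: [-179.16, 179.16], [-48.56, 103.87], [-65.8, 70.77], [-126.05, 130.52], [-82.76, 87.17], [-180, 180]. Speed limits (degrees/s): [127.2, 127.2, 147.25, 180, 180, 180].

## Interface

Orientations are given as [roll, pitch, yaw] about the fixed x, y, z axes, in that order (R = Rz(yaw) Ry(pitch) Rx(roll)).
In Python, from workcell import get_obs, camera, calibration, job_done, recognise, cut_out, mark_of, grasp_offset gives the robot as it stands.
- The arm moves only by the tool servo_tool, never from a script. Its argument "moves" is a list of rows, each a list of 3 entries, a list of its own where there are three numbers: the turn, a rotation vector about the tool's x, y, z in degrees, then the shift along the tool's x, y, z in m, then the opening in per cent of the stroke, from 0 (shut) to 100 (fully open). In form: [[[ax, ay, az], [x, y, z], claw], ...]. A call has 1 to 12 rows; each row shifts and turns the commanded pose from where the row before left it, along the tool's axes as they then stand; what a row does not reach is not made up. A row lasts 1/10 s, in which the tool goes at most 50 mm and 8.59 degrees, less where a joint would pass 70% of its speed; a pose out of reach is approached as far as the arm can. A call is refused whole if a number of a shift passes 0.05 or a number of a turn 8.59, either way. A call with a gripper value outside its range is refused whole. The fingers move at their own pace and stop on an object; "force" is the grip in N (left out, the last holds). Time passes only in rows, so rows that do not move let the fingers close. It gives the time, the measured TCP pose, the force, the opening and the grip force at its end, in the units of the state.
- get_obs(): the state, without advancing time (a new reading comes with each control period).
- camera(name): name is "scene" or "side" or "wrist"; returns (picture, depth): 420x560x3 uint8, red, green, blue; 420x560 float32, m along the optical axis (not along the pixel's ray), 0 where there is no reading.
- calibration(name): a dict with "camera_matrix" (3x3 intrinsics, pixels), "dist" ([k1, k2, p1, p2, k3] as OpenCV has them; the pictures are not rectified), "R" (3x3) and "t" (3): a world point X has camera coordinates R X + t. Camera axes: x right, y down, z forward; pixel columns grow to the right and rows downward; lengths in m; the calibration is good to about 2 mm. A picture is of the moment at which its call begins: read the wrist's pose just before it. calibration takes no time and is no camera call; for the wrist camera it gives the pose at the moment of the call.
- job_done(): hands the job in; it is judged then, once.
Trained networks look in the newest picture that a camera, given by its name, has taken for a name from the list of things; names that differ only in an ending like _2 or _b are one class to them, and where a whole thing is asked for, a point or a joint stands for the part that bears it (a point fixed in the world has none). Each returns a list of dicts, best first, with "score" (0 to 1); they miss things now and then, are a little off and sometimes report something else, mostly with a low value. They report only what shows in the picture. A call takes as long as a camera call.
- recognise(name, camera): "xyz" ([x, y, z] in m, in the coordinates of the camera as it stood for that picture, good to about 4 mm: the middle of the surface that is visible of it).
- cut_out(name, camera): "mask" (420x560 bool, what is visible of it).
- mark_of(name, camera): "xyz" ([x, y, z] in m, in the coordinates of the camera as it stood for that picture, good to about 4 mm: a listed point, or the origin of a listed thing).
The state is a dict: "time": time; "q": joint angles; "qd": joint speeds; "joint_efforts": joint torques, N m; "ee_pos": TCP position; "tcp_rot": TCP orientation; "wrist_force": force on the tool from outside, world axes, zero at the start; "torque": the same for the moment, N m; "opening": finger opening in m; "grasp_force": force on a finger pad.
Only numpy, scipy, OpenCV 4.12 (cv2) and the standard library are available. Lean on these libraries where they do the work, as an engineer would, in place of code of your own. Each camera call takes 0.05 s, during which the arm holds its last target. There are 200 camera calls.

## Task

A brass strut for a tile stand lies with its foot in the open jaws of the locking pliers on the jig board; its leg turns on a stiff rivet. Squeeze the pliers shut until they snap over centre and lock on the foot, push the leg round on its rivet until it rests against the stop post, then flick the release lever so that the pliers spring open and the set strut lies free in the jaws. Leave the pencil on the board and the finished strut beside it where they are.

Things in the scene. Friction and masses are not known exactly. Their poses are not given: they have to be found in the camera images.
- jig: Wooden board 200 x 360 x 12 mm, fixed on the bench, carrying steel locking pliers that lie flat on it. Origin: under the board, straight below the pivot of the pliers' jaws; z up, +y along the pliers out of their mouth, +x across them from the moving half to the fixed half. Board: x -73 to 127, y -172 to 188 mm. All mm below are in this frame unless said otherwise.
- fixed_handle (a point): Point on the outer (+x) face of the fixed handle, at (10, -75, 27) mm. This handle is bolted to the board: x 1 to 10, y -108 to -6, z 16 to 38; bolt heads 20 high at (26, -24) and (26, -101); board clear beside the handles between y -92 and -33. Behind it a knurled knob: x -2 to 13, down to y = -119. Fixed jaw in front: x 10 to 23, y 6 to 45, z 13 to 27.
- squeeze_point (a point): Fixed point of the jig at (-11, -75, 27) mm: midway between the outer faces of both handles when the pliers are locked; they are then parallel and 42 mm apart over the outer faces. When open they are about 68 mm apart there and their middle lies about 13 mm further to -x.
- handle_grip (a point): Point on the outer (-x) face of the moving handle (9 mm thick, z 16 to 38): at about (-58, -65, 27) open, (-32, -75, 27) locked; the handle goes on 37 mm behind it and 40 mm ahead. To lock, press it to +x, all the way (some 26 mm, up to 18 N); the fixed handle does not give, so a gripper that squeezes both must shift across until centred on squeeze_point.
- pliers_handle (a joint): Angle of the moving handle, rad: 0 open (a spring opens it), 0.64 on dead centre, about 0.71 locked past centre, where it stays by itself. Let go before dead centre it springs open.
- pliers_jaw: Moving jaw, z 13 to 27 mm, toothed face 37 mm long; carries the moving handle and release lever. Origin: under the jaw pivot, as the jig's; it turns 0.27 rad from open to locked.
- lever_tail (a point): Point on the inner (+x) face of the release lever's tail, a paddle 5 mm thick, 34 mm long, z 17 to 38, standing out behind both handles. Locked: at about (-12, -144, 28), 14 mm from its end; board free on its +x side, behind the knob. Push it there to -x: up to 10 N and 8 mm kick the toggle back over centre, then the handle springs open and takes the tail some 60 mm on to -x.
- release_lever (a joint): Angle of the release lever in the moving handle, rad: 0 at rest (a spring returns it), up to 0.32 pushed; about 0.12 frees the locked pliers.
- strut_foot: Foot of the strut, brass flat 20 x 71 x 6 mm lying on the board (z 12 to 18). Origin: underside, on the rivet's axis, at about (-1, 76, 12) mm at first; its other end lies 61 mm from there to its -y, between the jaws. z up.
- strut_leg (a joint): Angle of the leg on the foot, rad; 0: folded back, pointing 125 degrees clockwise (seen from above) from the foot's +y; grows counter-clockwise. Starts at 0 to 0.3, meets the stop at about 1.1 to 1.5. The rivet is stiff (0.18 N m, so 2 to 3 N to push), stays where it is left, and drags the foot along unless the foot is gripped.
- leg_push (a point): Point in the middle of the leg, 95 mm from the rivet's axis. Leg: brass flat 20 mm wide, 124 mm long from the rivet, z 18 to 24 mm, above the foot. Its x points along the leg to the free end, y to the side that leads towards the stop, z up. At the free end (117 to 124 mm from the rivet) a toe hooks 14 mm beyond the edge to -y; a rubber bumper under the end slides on the board.
- stop_post: Round steel post, 14 mm in diameter, 34 mm high, bolted in a slot of the board. Origin: on its axis at the board's top. With the leg against it, it lies 17 mm to +y of the leg's middle line (in point leg_push's frame), about 100 mm from the rivet.
- pencil: Pencil, 123 x 7 mm, lying on the board; a bystander. Origin underside centre.
- strut_done: A second strut, already set, lying on the bench to the left of the board; a bystander. Origin: its rivet, underside.

How it is judged:
By the outcome, as a careful person would: the job done as asked, in the order asked, and still so for the second after the job is handed in, with the robot touching nothing.
It also fails if it takes over 58 s, if anything falls off the work surface, if the arm or the gripper's body presses on something with over 40 N, if the wrist force passes 120 N, or if a joint passes its speed limit or range.

## Working session

There is one attempt and no reset: what is moved stays moved. The work goes in short steps, Python scripts to look and compute and a tool call to move; the robot and the scene stay as the last step left them, time stands still between calls to the robot, and variables do not carry over. Pictures are saved under pics/ and viewed, at most 11 in all, crops included, and the job is handed in when it is done.

Besides the shell and the picture viewer there is one more tool, called after ">>>" as name([rows], argument=value, ...), one row to a line, values as JSON. servo_tool: Moves the arm, as the interface text tells. Its arguments: {"type":"object","properties":{"moves":{"type":"array"},"force":{"type":"number"}},"required":["moves"]}

```bash
ls; mkdir -p pics; cat > h.py <<'E'
import numpy as np, cv2
from workcell import *
def shot(n,fn=None):
    c=calibration(n); p,d=camera(n)
    if fn: cv2.imwrite('pics/'+fn,p[:,:,::-1])
    return c,p,d
def w(c,x): return np.array(c['R']).T@(np.array(x)-np.array(c['t']))
def marks(n,c,names,f=mark_of):
    for k in names:
        r=f(k,n); print(n,k,[(np.round(w(c,a['xyz']),4).tolist(),round(a['score'],2)) for a in r[:2]])
E
python3 - <<'E'
from h import *
o=get_obs(); print(o,grasp_offset)
for n in ['scene','side']:
    c,p,d=shot(n,n+'0.png')
    print(n,w(c,[0,0,0]))
    marks(n,c,['jig','fixed_handle','squeeze_point','handle_grip','lever_tail','strut_foot','leg_push','stop_post','pencil','strut_done'])
E
```

```text
pics
{'time': 0.0, 'q': array([6.40006122e+01, 5.01276682e+00, 1.00341925e+01, 9.51019374e+01,
       9.63451969e-04, 9.00004310e+01]), 'qd': array([ 0.0162171 , -0.02178263, -0.09257257,  0.09292742,  0.08867686,
       -0.06508783]), 'joint_efforts': array([ 1.69086834e-04, -5.20383811e+01,  4.64811087e+01,  1.60628400e-02,
        2.37416725e-05, -1.77004642e-05]), 'ee_pos': array([0.24098636, 0.4941196 , 0.23056476]), 'tcp_rot': array([-1.79919488e+02, -9.62845309e-04,  1.54000180e+02]), 'wrist_force': array([-0.10483951,  0.31355014,  0.63503382]), 'torque': array([-0.05089932, -0.02665251,  0.00071462]), 'grasp_force': 0.0, 'opening': 0.08542294829130896} 0.0187
scene [ 0.13305103 -0.79784853  0.49204116]
scene jig [([0.5129, -0.2575, 0.0279], 0.73), ([0.5025, -0.1806, -0.0007], 0.59)]
scene fixed_handle [([0.5117, -0.2619, 0.0255], 0.79), ([0.4447, -0.2504, 0.0264], 0.41)]
scene squeeze_point [([0.4893, -0.2549, 0.025], 0.92)]
scene handle_grip [([0.4447, -0.2501, 0.027], 0.95)]
scene lever_tail [([0.4354, -0.3187, 0.0278], 0.6)]
scene strut_foot [([0.4938, -0.1073, 0.0097], 0
[... 304 characters left out ...]
594  0.49332768]
side jig [([0.4993, -0.1786, -0.0026], 0.56)]
side fixed_handle [([0.5077, -0.2548, 0.0249], 0.94)]
side squeeze_point [([0.489, -0.2545, 0.0278], 0.58)]
side handle_grip [([0.4466, -0.2458, 0.0272], 0.62), ([0.4995, -0.1815, 0.0011], 0.26)]
side lever_tail [([0.4361, -0.3195, 0.0298], 0.61), ([0.5783, -0.1536, 0.0191], 0.54)]
side strut_foot [([0.4971, -0.1019, 0.0079], 0.87), ([0.3726, 0.1383, -0.004], 0.24)]
side leg_push [([0.5788, -0.1509, 0.0185], 0.59), ([0.4891, -0.253, 0.0279], 0.33)]
side stop_post [([0.5595, -0.0288, 0.0138], 0.48)]
side pencil [([0.6016, -0.2616, 0.0128], 0.57)]
side strut_done [([0.5582, -0.0278, 0.0146], 0.73), ([0.3718, 0.1385, -0.0014], 0.6)]
```

View pics/scene0.png

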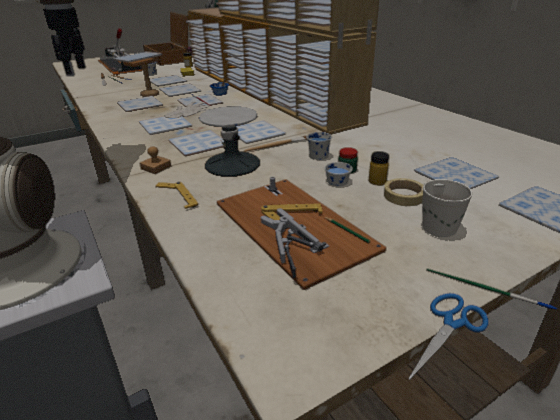

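```bash
python3 - <<'E'
import numpy as np
from scipy.optimize import least_squares
L=np.array([[0,0],[10,-75],[-11,-75],[-58,-65],[-1,76]])/1e3
W=np.array([[.501,-.1805],[.5095,-.258],[.4891,-.2547],[.4457,-.248],[.4955,-.1046]])
W[0]=[.501,-.180]
f=lambda p:(np.array([[np.cos(p[2]),-np.sin(p[2])],[np.sin(p[2]),np.cos(p[2])]])@L.T).T+p[:2]-W
r=least_squares(lambda p:f(p).ravel(),[.5,-.18,0]); print(r.x[:2],np.degrees(r.x[2]));print(f(r.x)*1e3)
E
```

```text
[ 0.49944146 -0.18096074] 1.4728990119180838
[[-1.558539   -0.96073597]
 [ 1.8659649   2.32108547]
 [ 1.2729034  -1.51870076]
 [-2.56860861  0.56990221]
 [ 0.98827935 -0.41155087]]
```

```bash
python3 - <<'E'
from h import *
from workcell import *
for n in ['scene','side']:
    c,p,d=shot(n)
    v,u=np.where(d>0)
    xy=cv2.undistortPoints(np.stack([u,v],1).astype(float)[:,None],np.array(c['camera_matrix']),np.array(c['dist']))[:,0]
    z=d[v,u]; X=(np.c_[xy*z[:,None],z]-np.array(c['t']))@np.array(c['R'])
    for y in np.arange(-.45,.6,.1):
      r=[]
      for x in np.arange(.2,.75,.1):
        m=(abs(X[:,0]-x)<.05)&(abs(X[:,1]-y)<.05)
        r.append(round(float(X[m,2].max()),2) if m.any() else None)
      print(n,round(y,2),r)
c=calibration('wrist'); print(w(c,[0,0,0]),w(c,[0,0,1])-w(c,[0,0,0]),c['camera_matrix'])
E
```

```text
scene -0.45 [None, 0.0, 0.0, 0.0, 0.01, 0.01]
scene -0.35 [None, 0.0, 0.04, 0.03, 0.02, 0.1]
scene -0.25 [None, 0.0, 0.04, 0.04, 0.02, 0.0]
scene -0.15 [-0.0, 0.0, 0.01, 0.04, 0.03, 0.0]
scene -0.05 [-0.0, 0.0, 0.01, 0.02, 0.05, 0.04]
scene 0.05 [-0.0, 0.01, 0.01, 0.01, 0.01, 0.0]
scene 0.15 [-0.0, 0.01, 0.01, 0.15, 0.15, 0.0]
scene 0.25 [-0.79, 0.06, 0.06, 0.15, 0.15, 0.02]
scene 0.35 [-0.79, 0.02, 0.02, 0.01, 0.01, 0.01]
scene 0.45 [0.42, 0.42, 0.0, 0.01, 0.01, 0.01]
scene 0.55 [-0.79, 0.35, 0.01, 0.01, 0.01, None]
side -0.45 [None, 0.0, 0.0, 0.0, 0.01, 0.01]
side -0.35 [None, 0.0, 0.04, 0.03, 0.02, 0.1]
side -0.25 [None, 0.0, 0.04, 0.04, 0.02, 0.0]
side -0.15 [None, 0.0, 0.01, 0.04, 0.03, 0.0]
side -0.05 [None, 0.0, 0.01, 0.03, 0.05, 0.04]
side 0.05 [None, 0.01, 0.01, 0.01, 0.01, 0.0]
side 0.15 [-0.69, 0.0, 0.01, 0.15, 0.15, 0.0]
side 0.25 [-0.79, 0.06, 0.06, 0.15, 0.15, 0.01]
side 0.35 [-0.79, 0.02, 0.02, 0.01, 0.01, 0.01]
side 0.45 [0.53, 0.53, 0.0, 0.01, 0.01, 0.01]
side 0.55 [0.4, 0.53, 0.01, 0.01, 0.01, 0.0]
[0.17408536 0.52739379 0.37231177] [ 0.26184692 -0.12893036 -0.95645865] [[377.72698499   0.         280.59380536]
 [  0.         377.72698499 213.3679153 ]
 [  0.           0.           1.        ]]
```

>>> servo_tool([
  [[0,0,7.8],[0,0,0],100],
  [[0,0,7.8],[0,0,0],100],
  [[0,0,7.8],[0,0,0],100],
  [[0,0,7.8],[0,0,0],100],
  [[0,0,7.8],[0,0,0],100],
  [[0,0,7.8],[0,0,0],100],
  [[0,0,7.8],[0,0,0],100],
  [[0,0,7.9],[0,0,0],100],
  [[0,0,0],[-0.04,0.01,0],100],
  [[0,0,0],[-0.045,0.012,0],100],
  [[0,0,0],[-0.045,0.014,0],100],
  [[0,0,0],[-0.045,0.014,0],100],
])

```text
time: 2.4
ee_pos: [0.2957, 0.3191, 0.2312]
tcp_rot: [180.0, -0.0, 91.5]
wrist_force: [1.5, -0.6, -0.0]
opening: 0.0856
grasp_force: 0.0
```

>>> servo_tool([
  [[0,0,0],[-0.045,0.014,0],100],
  [[0,0,0],[-0.045,0.014,0],100],
  [[0,0,0],[-0.045,0.014,0],100],
  [[0,0,0],[-0.045,0.014,0],100],
  [[0,0,0],[-0.045,0.014,0],100],
  [[0,0,0],[-0.045,0.014,0],100],
  [[0,0,0],[-0.045,0.014,0],100],
  [[0,0,0],[-0.045,0.014,0],100],
  [[0,0,0],[-0.045,0.014,0],100],
  [[0,0,0],[-0.045,0.014,0],100],
  [[0,0,0],[-0.045,0.014,0],100],
  [[0,0,0],[-0.03,0.014,0],100],
])

```text
time: 3.6
ee_pos: [0.4775, -0.2026, 0.2311]
tcp_rot: [180.0, 0.0, 91.4]
wrist_force: [0.7, 0.7, 0.7]
opening: 0.0853
grasp_force: 0.0
```

```bash
python3 - <<'E'
from h import *
o=get_obs(); print(o['time'],o['ee_pos'],o['tcp_rot'],o['q'],o['opening'])
c,p,d=shot('wrist','w1.png')
marks('wrist',c,['jig','fixed_handle','squeeze_point','handle_grip','lever_tail','strut_foot','leg_push','stop_post','pencil'])
E
```

```text
3.6 [ 0.47749069 -0.20263178  0.23112302] [1.79997165e+02 1.80275719e-02 9.13911081e+01] [-2.29864362e+01  6.57698965e-01  5.56531721e+00  9.48975955e+01
 -1.52503414e-02  6.56224540e+01] 0.08531348435049017
wrist jig [([0.4999, -0.1785, 0.0], 0.96)]
wrist fixed_handle [([0.51, -0.2544, 0.0256], 0.55)]
wrist squeeze_point [([0.4909, -0.2563, 0.0231], 0.83), ([0.5979, -0.268, 0.0061], 0.67)]
wrist handle_grip [([0.4427, -0.2479, 0.0261], 0.65)]
wrist lever_tail [([0.4305, -0.321, 0.026], 0.84)]
wrist strut_foot [([0.4904, -0.1056, 0.0138], 0.94)]
wrist leg_push [([0.5996, -0.2674, 0.0087], 0.62), ([0.5772, -0.1533, 0.0209], 0.56)]
wrist stop_post []
wrist pencil [([0.5995, -0.2678, 0.011], 0.92)]
```

View pics/w1.png

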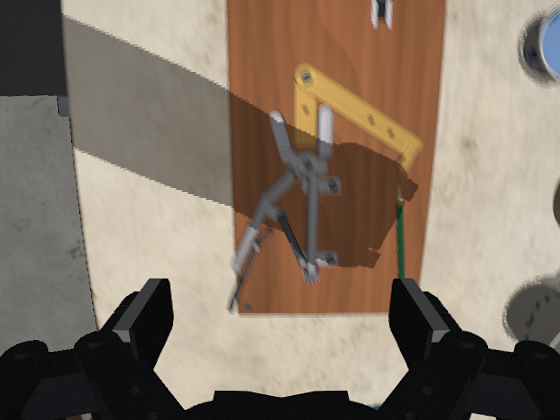

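```bash
python3 - <<'E'
from h import *
p=cv2.imread('pics/w1.png'); c=calibration('wrist'); R=np.array(c['R'])
hsv=cv2.cvtColor(p,cv2.COLOR_BGR2HSV)
m=((hsv[:,:,0]<14)&(hsv[:,:,1]>110)).astype(np.uint8); m[345:]=0
def g(u,v):
    q=cv2.undistortPoints(np.array([[[u,v]]],float),np.array(c['camera_matrix']),np.array(c['dist']))[0,0]
    r=R.T@np.array([q[0],q[1],1]); o=w(c,[0,0,0]); return (o+r*(.012-o[2])/r[2])[:2]
L=[];Q=[]
for v in range(5,300,5):
    k=np.where(m[v])[0]
    if len(k)>50: L.append(g(k.min()-.5,v)); Q.append(g(k.max()+.5,v))
B=[g(u,np.where(m[:,u])[0].max()+.5) for u in range(260,400,5) if m[:,u].any()]
import scipy.stats as s
for n,e,a in(('L',L,0),('R',Q,0),('B',B,1)):
    e=np.array(e); t=s.theilslopes(e[:,a],e[:,1-a]); print(n,np.degrees(np.arctan(t[0])),t[1], e[len(e)//2], 'val at -.18/.5:',t[0]*(-.18 if a==0 else .5)+t[1])
E
```

```text
L -1.8008120810381567 0.4240277900041568 [ 0.42948639 -0.17253282] val at -.18/.5: 0.4296870716405399
R -1.685410702399685 0.6190268488190612 [ 0.62455372 -0.16632469] val at -.18/.5: 0.6243232504452434
B 1.6353693393611546 -0.36210376967038743 [ 0.53524066 -0.34685064] val at -.18/.5: -0.3478286031721148
```

>>> servo_tool([
  [[0,0,-0.3],[-0.023,-0.036,0.03],0],
  [[0,0,0],[-0.023,-0.036,0.03],0],
  [[0,0,0],[0,0,0.04],0],
  [[0,0,0],[0,0,0.04],0],
  [[0,0,0],[0,0,0.03],0],
  [[0,0,0],[0,0,0.02],0],
  [[0,0,0],[0,0,0.013],0],
  [[0,0,0],[0,0,0.008],0],
  [[0,0,0],[0,0,0],0],
], force=60)

```text
time: 5.0
ee_pos: [0.4096, -0.2455, 0.0226]
tcp_rot: [-180.0, -0.0, 91.8]
wrist_force: [-0.3, -0.4, 0.8]
opening: -0.0001
grasp_force: 0.0
```

>>> servo_tool([
  [[0,0,0],[-0.001,0.008,0],0],
  [[0,0,0],[-0.001,0.006,0],0],
  [[0,0,0],[-0.001,0.005,0],0],
  [[0,0,0],[-0.001,0.004,0],0],
  [[0,0,0],[-0.001,0.004,0],0],
  [[0,0,0],[0,0,0],0],
])

```text
time: 5.6
ee_pos: [0.4372, -0.2501, 0.0228]
tcp_rot: [-180.0, 0.0, 91.8]
wrist_force: [-2.0, -0.7, 0.8]
opening: 0.0002
grasp_force: 1.2
```

>>> servo_tool([
  [[0,0,0],[-0.001,0.004,0],0],
  [[0,0,0],[-0.001,0.004,0],0],
  [[0,0,0],[-0.001,0.004,0],0],
  [[0,0,0],[0,0,0],0],
])

```text
time: 6.0
ee_pos: [0.4497, -0.2526, 0.0228]
tcp_rot: [179.9, -0.0, 91.8]
wrist_force: [0.2, -0.7, -0.2]
opening: -0.0002
grasp_force: 0.4
```

>>> servo_tool([
  [[0,0,0],[-0.001,0.003,0],0],
  [[0,0,0],[-0.001,0.003,0],0],
  [[0,0,0],[0,0,0],0],
])

```text
time: 6.3
ee_pos: [0.4555, -0.2544, 0.0229]
tcp_rot: [180.0, -0.0, 91.8]
wrist_force: [1.3, 0.7, 0.4]
opening: 0.0001
grasp_force: 0.0
```

```bash
python3 - <<'E'
from h import *
print(get_obs()['wrist_force'])
c,p,d=shot('wrist','w2.png')
marks('wrist',c,['handle_grip','squeeze_point','lever_tail'])
c,p,d=shot('side')
marks('side',c,['handle_grip','lever_tail'])
cv2.imwrite('pics/s2.png',cv2.resize(p[150:330,150:400,::-1],None,fx=3,fy=3))
E
```

```text
[1.32085964 0.7435877  0.41926478]
wrist handle_grip [([0.4735, -0.257, 0.0232], 0.79)]
wrist squeeze_point [([0.4865, -0.2578, 0.0266], 0.96)]
wrist lever_tail [([0.4887, -0.257, 0.0244], 0.49)]
side handle_grip [([0.4697, -0.2592, 0.0247], 0.56)]
side lever_tail [([0.4891, -0.3241, 0.0314], 0.74)]
```

View pics/s2.png

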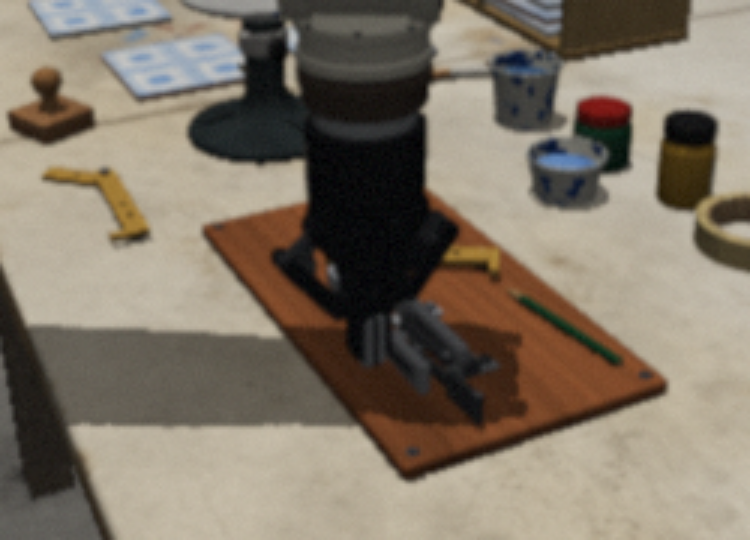

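>>> servo_tool([
  [[0,0,0],[0,0.001,0],0],
  [[0,0,0],[0,0,0],0],
])

```text
time: 6.85
ee_pos: [0.4559, -0.2543, 0.0228]
tcp_rot: [-180.0, 0.0, 91.8]
wrist_force: [-0.5, -0.4, 0.4]
opening: -0.0001
grasp_force: 0.4
```

>>> servo_tool([
  [[0,0,0],[0,0.001,0],0],
  [[0,0,0],[0,0,0],0],
])

```text
time: 7.05
ee_pos: [0.4561, -0.2543, 0.0227]
tcp_rot: [-179.9, 0.0, 91.8]
wrist_force: [-5.9, -0.6, 2.1]
opening: 0.0003
grasp_force: 2.9
```

>>> servo_tool([
  [[0,0,0],[0,0.001,0],0],
  [[0,0,0],[0,0,0],0],
])

```text
time: 7.25
ee_pos: [0.4564, -0.2543, 0.0227]
tcp_rot: [-179.8, 0.0, 91.8]
wrist_force: [-9.8, -1.6, 4.6]
opening: 0.0001
grasp_force: 5.1
```

>>> servo_tool([
  [[0,0,0],[0,0.0015,0],0],
  [[0,0,0],[0,0.0015,0],0],
  [[0,0,0],[0,0.0015,0],0],
  [[0,0,0],[0,0,0],0],
])

```text
time: 7.65
ee_pos: [0.4573, -0.2544, 0.0225]
tcp_rot: [-179.4, 0.0, 91.7]
wrist_force: [-30.6, -4.0, 16.1]
opening: -0.0001
grasp_force: 15.2
```

>>> servo_tool([
  [[0,0,0],[0,-0.01,0],0],
  [[0,0,0],[0,-0.015,0],0],
  [[0,0,0],[0,-0.005,-0.03],0],
  [[0,0,0],[0,0,-0.045],0],
  [[0,0,0],[0,0,-0.045],0],
  [[0,0,8.4],[0,0,-0.01],0],
  [[0,0,8.4],[0,0,0],0],
  [[0,0,8.4],[0,0,0],0],
  [[0,0,8.4],[0,0,0],0],
  [[0,0,0],[0,0,0],0],
])

```text
time: 8.65
ee_pos: [0.4327, -0.255, 0.1529]
tcp_rot: [180.0, -0.0, 58.1]
wrist_force: [-0.1, -0.2, -1.0]
opening: 0.0
grasp_force: 0.0
```

```bash
python3 - <<'E'
from h import *
o=get_obs(); print(o['time'],o['ee_pos'],o['tcp_rot'])
c,p,d=shot('wrist','w3.png')
marks('wrist',c,['handle_grip','lever_tail','strut_foot','leg_push','stop_post','pencil'])
c,p,d=shot('scene')
marks('scene',c,['handle_grip','lever_tail','strut_foot','leg_push','stop_post','pencil'])
E
```

```text
8.65 [ 0.43266986 -0.25504386  0.15290324] [ 1.79972910e+02 -1.36918966e-02  5.80753968e+01]
wrist handle_grip [([0.4712, -0.2529, 0.0261], 0.71)]
wrist lever_tail [([0.4906, -0.3279, 0.0256], 0.81), ([0.4693, -0.2562, 0.0258], 0.27)]
wrist strut_foot []
wrist leg_push []
wrist stop_post []
wrist pencil [([0.6003, -0.2691, 0.01], 0.72)]
scene handle_grip [([0.4704, -0.2597, 0.0267], 0.82), ([0.4892, -0.2543, 0.0261], 0.49)]
scene lever_tail [([0.4905, -0.3211, 0.0277], 0.51)]
scene strut_foot [([0.495, -0.1063, 0.009], 0.87), ([0.4877, -0.2534, 0.0237], 0.6)]
scene leg_push [([0.58, -0.1524, 0.0195], 0.56)]
scene stop_post [([0.3773, 0.1445, -0.001], 0.43)]
scene pencil [([0.5993, -0.2646, 0.0109], 0.54)]
```

View pics/w3.png

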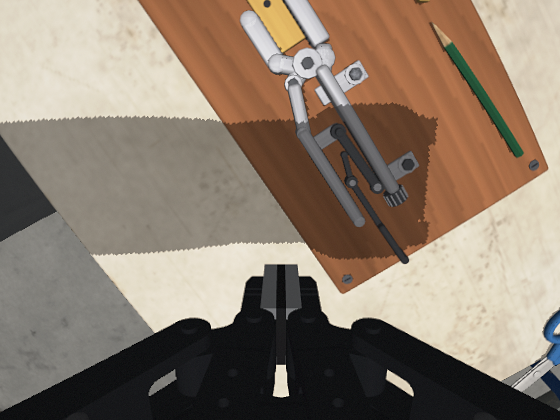

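>>> servo_tool([
  [[0,0,0],[0.035,0.016,0],0],
  [[0,0,0],[0.035,0.016,0],0],
  [[0,0,0],[0.035,0.016,0],0],
  [[0,0,0],[0.033,0.015,0.01],0],
  [[0,0,-2],[0,0,0.03],0],
  [[0,0,0],[0,0,0.03],0],
  [[0,0,0],[0,0,0.02],0],
  [[0,0,0],[0,0,0],0],
])

```text
time: 10.15
ee_pos: [0.5571, -0.1703, 0.0596]
tcp_rot: [-179.7, 0.1, 60.2]
wrist_force: [-1.1, 0.1, 0.7]
opening: -0.0001
grasp_force: 0.0
```

```bash
python3 - <<'E'
from h import *
o=get_obs(); print(o['time'],o['ee_pos'],o['tcp_rot'])
c,p,d=shot('wrist','w4.png')
marks('wrist',c,['strut_foot','leg_push','stop_post','pencil'])
K=np.array(c['camera_matrix'])
for X in [o['ee_pos'],[*o['ee_pos'][:2],.02]]:
    print(cv2.projectPoints(np.array([X]),cv2.Rodrigues(np.array(c['R']))[0],np.array(c['t']),K,np.array(c['dist']))[0].ravel())
E
```

```text
10.15 [ 0.5570531  -0.17030725  0.05956874] [-1.79705718e+02  6.80729767e-02  6.02176153e+01]
wrist strut_foot [([0.493, -0.1012, 0.0122], 0.79)]
wrist leg_push [([0.5788, -0.1503, 0.0207], 0.56)]
wrist stop_post [([0.6021, -0.2665, 0.011], 0.31), ([0.4973, -0.1825, -0.0002], 0.27)]
wrist pencil [([0.6032, -0.269, 0.0114], 0.82)]
[281.39142215 285.95310442]
[281.6672557  249.43980257]
```

View pics/w4.png

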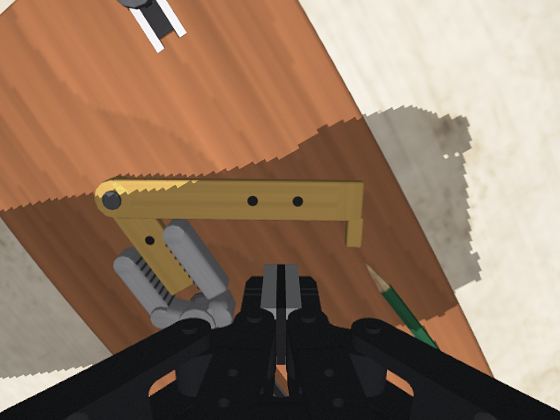

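>>> servo_tool([
  [[0,0,0],[0,0,0.025],0],
  [[0,0,0],[0,0,0.0165],0],
  [[0,0,0],[0,0,0],0],
  [[0,0,0],[0.003,0,0],0],
  [[0,0,-5],[0.0073,0.0016,0],0],
  [[0,0,-5],[0.0073,0.0016,0],0],
  [[0,0,-5],[0.0073,0.0016,0],0],
  [[0,0,0],[0,0,0],0],
])

```text
time: 11.2
ee_pos: [0.575, -0.1504, 0.0232]
tcp_rot: [179.8, 0.0, 75.3]
wrist_force: [0.9, 0.4, 1.5]
opening: 0.0003
grasp_force: 0.6
```

```bash
cat > leg.py <<'E'
from h import *
import sys
o=get_obs(); T=o['ee_pos']; print(o['time'],T,o['tcp_rot'],o['wrist_force'])
r=np.array([.4955,-.104])
c,p,d=shot('wrist',sys.argv[1])
marks('wrist',c,['strut_foot','leg_push','stop_post'])
a=np.radians(o['tcp_rot'][2]-90); v=T[:2]-r
print('tool in leg frame (if leg aligned w tool)',np.array([[np.cos(a),np.sin(a)],[-np.sin(a),np.cos(a)]])@v, 'leg angle', np.degrees(a))
E
python3 leg.py w5.png
```

```text
11.2 [ 0.57501606 -0.15039695  0.02321623] [1.79848532e+02 1.53030425e-02 7.53023287e+01] [0.88587924 0.44346951 1.50913949]
wrist strut_foot [([0.4917, -0.1041, 0.0128], 0.71)]
wrist leg_push [([0.5849, -0.1323, 0.0195], 0.77)]
wrist stop_post []
tool in leg frame (if leg aligned w tool) [ 0.08868591 -0.02470405] leg angle -14.697671331319711
```

>>> servo_tool([
  [[0,0,0],[-0.004,0,0],0],
  [[0,0,0],[0,0,0.006],0],
  [[0,0,0],[0.003,-0.002,0],0],
  [[0,0,0],[0,0,0],0],
])

```text
time: 11.8
ee_pos: [0.5708, -0.1508, 0.0146]
tcp_rot: [-179.9, 0.0, 75.2]
wrist_force: [-1.8, -1.3, -0.4]
opening: -0.0005
grasp_force: 0.8
```

>>> servo_tool([
  [[0,0,-5],[0.0075,0.0016,0],0],
  [[0,0,-5],[0.0075,0.0016,0],0],
  [[0,0,-5],[0.0075,0.0016,0],0],
  [[0,0,-5],[0.0075,0.0016,0],0],
  [[0,0,0],[0,0,0],0],
])

```text
time: 12.3
ee_pos: [0.5818, -0.1215, 0.0152]
tcp_rot: [-180.0, -0.0, 95.3]
wrist_force: [-0.2, -0.1, -0.6]
opening: 0.0004
grasp_force: 0.2
```

```bash
python3 leg.py w6.png
```

```text
12.3 [ 0.58179829 -0.12153606  0.01520488] [-1.79995945e+02 -2.41382699e-03  9.53157024e+01] [-0.22177027 -0.06036952 -0.56547511]
wrist strut_foot [([0.4887, -0.1015, 0.0123], 0.83)]
wrist leg_push [([0.5898, -0.0983, 0.0205], 0.86)]
wrist stop_post [([0.5594, -0.0313, 0.0137], 0.78)]
tool in leg frame (if leg aligned w tool) [ 0.08430255 -0.02545562] leg angle 5.315702440552101
```

View pics/w6.png

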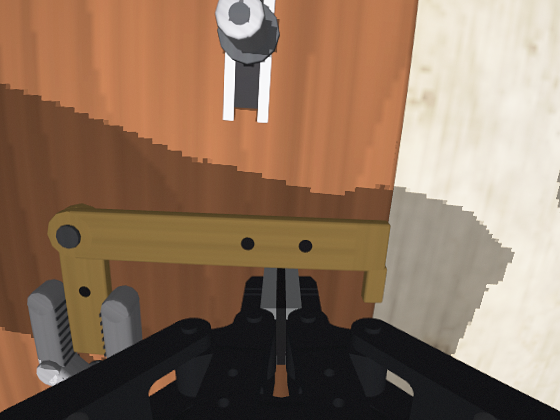

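>>> servo_tool([
  [[0,0,-5],[0.0073,0.0019,0],0],
  [[0,0,-5],[0.0073,0.0019,0],0],
  [[0,0,-5],[0.0073,0.0019,0],0],
  [[0,0,-5],[0.0073,0.0019,0],0],
  [[0,0,-5],[0.0073,0.0019,0],0],
  [[0,0,0],[0,0,0],0],
])

```text
time: 13.1
ee_pos: [0.5811, -0.0846, 0.0154]
tcp_rot: [-180.0, -0.0, 120.2]
wrist_force: [0.6, -0.1, -0.4]
opening: 0.0002
grasp_force: 0.0
```

```bash
python3 leg.py w7.png
```

```text
13.1 [ 0.58108882 -0.08458735  0.01538609] [-1.79995359e+02 -1.89394620e-03  1.20217186e+02] [ 0.57603986 -0.0674733  -0.43705808]
wrist strut_foot [([0.491, -0.1029, 0.0147], 0.6)]
wrist leg_push [([0.5814, -0.0587, 0.0183], 0.76)]
wrist stop_post [([0.5584, -0.0289, 0.0115], 0.78)]
tool in leg frame (if leg aligned w tool) [ 0.08372933 -0.02630013] leg angle 30.217185524011217
```

View pics/w7.png

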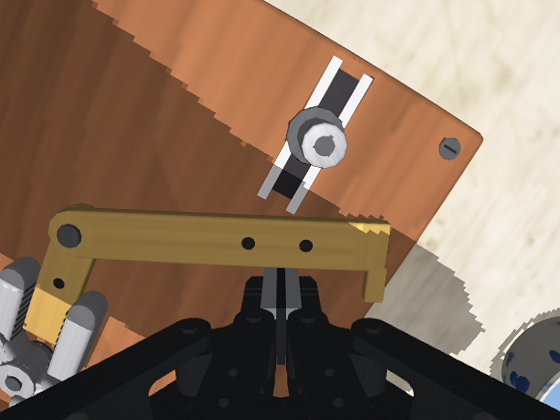

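>>> servo_tool([
  [[0,0,-3.5],[0.0052,0.0014,0],0],
  [[0,0,-3.5],[0.0052,0.0014,0],0],
  [[0,0,0],[0,0,0],0],
])

```text
time: 13.6
ee_pos: [0.5781, -0.0746, 0.0153]
tcp_rot: [-180.0, 0.0, 127.2]
wrist_force: [0.2, 0.3, -0.5]
opening: 0.0004
grasp_force: 0.2
```

>>> servo_tool([
  [[0,0,-1.5],[0.0022,0.0006,0],0],
  [[0,0,0],[0,0,0],0],
])

```text
time: 13.8
ee_pos: [0.5773, -0.0725, 0.0154]
tcp_rot: [180.0, 0.0, 128.7]
wrist_force: [0.6, -2.0, -0.0]
opening: 0.0005
grasp_force: 0.8
```

>>> servo_tool([
  [[0,0,-1.5],[0.0022,0.0006,0],0],
  [[0,0,0],[0,0,0],0],
])

```text
time: 14.0
ee_pos: [0.5764, -0.0702, 0.0153]
tcp_rot: [-180.0, 0.0, 130.2]
wrist_force: [0.8, -2.9, -0.3]
opening: 0.0
grasp_force: 0.9
```

>>> servo_tool([
  [[0,0,0],[0.0015,0,0],0],
  [[0,0,0],[0,0,0],0],
])

```text
time: 14.2
ee_pos: [0.5754, -0.069, 0.0153]
tcp_rot: [180.0, -0.0, 130.2]
wrist_force: [1.0, -1.8, 0.9]
opening: 0.0001
grasp_force: 0.8
```

>>> servo_tool([
  [[0,0,0],[0.0015,0,0],0],
  [[0,0,0],[0,0,0],0],
])

```text
time: 14.4
ee_pos: [0.5745, -0.0677, 0.0153]
tcp_rot: [180.0, -0.0, 130.2]
wrist_force: [2.1, -1.0, 0.1]
opening: 0.0002
grasp_force: 0.8
```

```bash
python3 leg.py w8.png
```

```text
14.4 [ 0.57447763 -0.06771911  0.01534128] [ 1.79982245e+02 -3.14661161e-03  1.30204113e+02] [ 2.0733342  -0.96612671  0.13710646]
wrist strut_foot [([0.491, -0.1052, 0.0151], 0.82)]
wrist leg_push [([0.5663, -0.0409, 0.0219], 0.71)]
wrist stop_post [([0.5586, -0.0285, 0.0108], 0.65)]
tool in leg frame (if leg aligned w tool) [ 0.08373891 -0.02327153] leg angle 40.204113259129514
```

View pics/w8.png

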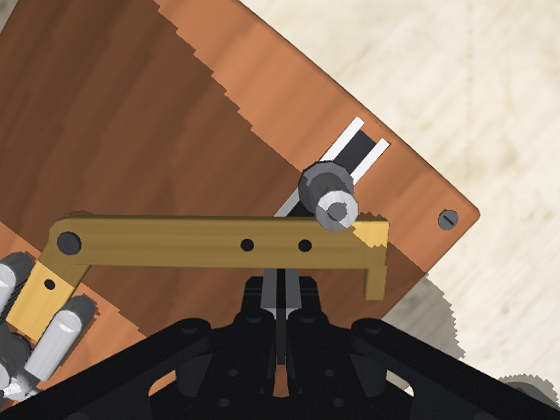

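>>> servo_tool([
  [[0,0,-1],[0.0015,0.0003,0],0],
  [[0,0,0],[0,0,0],0],
])

```text
time: 14.8
ee_pos: [0.5738, -0.0665, 0.0154]
tcp_rot: [180.0, 0.0, 131.3]
wrist_force: [2.0, -1.1, -0.3]
opening: -0.0001
grasp_force: 0.9
```

>>> servo_tool([
  [[0,0,-1],[0.0015,0.0003,0],0],
  [[0,0,0],[0,0,0],0],
])

```text
time: 15.0
ee_pos: [0.5731, -0.0653, 0.0154]
tcp_rot: [180.0, 0.0, 132.3]
wrist_force: [3.4, -1.6, -0.5]
opening: 0.0001
grasp_force: 1.5
```

>>> servo_tool([
  [[0,0,-1],[0.0015,0.0003,0],0],
  [[0,0,0],[0,0,0],0],
])

```text
time: 15.2
ee_pos: [0.5731, -0.0649, 0.0155]
tcp_rot: [-180.0, 0.2, 133.2]
wrist_force: [6.4, -7.7, -3.9]
opening: -0.0001
grasp_force: 4.8
```

>>> servo_tool([
  [[0,0,0],[0.0015,0,0],0],
  [[0,0,0],[0,0,0],0],
])

```text
time: 15.4
ee_pos: [0.5729, -0.0648, 0.0157]
tcp_rot: [180.0, 0.3, 133.1]
wrist_force: [10.6, -11.6, -6.2]
opening: 0.0
grasp_force: 8.0
```

>>> servo_tool([
  [[0,0,0],[-0.006,0,0],0],
  [[0,0,0],[-0.02,0,0],0],
  [[0,0,0],[0,0,0],0],
  [[0,0,0],[0,0,-0.03],0],
  [[0,0,0],[0,0,-0.045],0],
  [[0,0,0],[0,0,-0.03],0],
  [[0,0,8.28],[0,0,0],0],
  [[0,0,8.28],[0,0,0],0],
  [[0,0,8.28],[0,0,0],0],
  [[0,0,8.28],[0,0,0],0],
  [[0,0,8.28],[0,0,0],0],
  [[0,0,0],[0,0,0],0],
])

```text
time: 16.6
ee_pos: [0.5883, -0.0814, 0.1201]
tcp_rot: [-179.9, -0.0, 91.7]
wrist_force: [-0.3, 0.2, -0.2]
opening: 0.0001
grasp_force: 0.0
```

>>> servo_tool([
  [[0,0,0],[-0.04,-0.014,0],0],
  [[0,0,0],[-0.04,-0.014,0],0],
  [[0,0,0],[-0.04,-0.014,0],0],
  [[0,0,0],[-0.04,-0.014,0],0],
  [[0,0,0],[-0.04,-0.014,0],0],
  [[0,0,0],[-0.04,-0.014,0],0],
  [[0,0,0],[0,0,0.02],0],
  [[0,0,0],[0,0,0],0],
])

```text
time: 17.4
ee_pos: [0.5107, -0.3244, 0.0977]
tcp_rot: [-179.8, -0.2, 91.9]
wrist_force: [-0.2, 0.8, -0.4]
opening: 0.0001
grasp_force: 0.0
```

```bash
python3 - <<'E'
from h import *
o=get_obs(); print(o['time'],o['ee_pos'],o['tcp_rot'])
c,p,d=shot('wrist','w9.png')
marks('wrist',c,['lever_tail','handle_grip'])
c,p,d=shot('side')
marks('side',c,['lever_tail','leg_push','stop_post','strut_foot'])
c,p,d=shot('scene')
marks('scene',c,['lever_tail','leg_push','stop_post','strut_foot'])
E
```

```text
17.4 [ 0.51073742 -0.3244422   0.09769843] [-1.79798971e+02 -1.62893291e-01  9.19125545e+01]
wrist lever_tail [([0.4913, -0.3247, 0.0244], 0.87)]
wrist handle_grip [([0.4698, -0.2568, 0.0253], 0.63)]
side lever_tail [([0.4889, -0.3269, 0.0306], 0.6)]
side leg_push [([0.5684, -0.0437, 0.0168], 0.74)]
side stop_post [([0.5608, -0.0269, 0.0126], 0.51)]
side strut_foot [([0.4996, -0.0997, 0.0094], 0.86)]
scene lever_tail [([0.4938, -0.3221, 0.0262], 0.56)]
scene leg_push [([0.5665, -0.0405, 0.0201], 0.82), ([0.5649, -0.0245, 0.0128], 0.39)]
scene stop_post [([0.4913, -0.2565, 0.0238], 0.73), ([0.5609, -0.0235, 0.0148], 0.42)]
scene strut_foot [([0.4948, -0.1034, 0.0117], 0.78)]
```

View pics/w9.png

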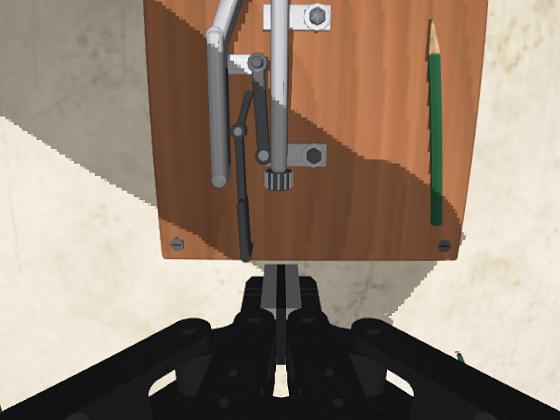

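>>> servo_tool([
  [[0,0,0],[0,0.004,0.025],0],
  [[0,0,0],[0,0,0.03],0],
  [[0,0,0],[0,0,0.021],0],
  [[0,0,0],[0,0,0],0],
  [[0,0,0],[0,-0.004,0],0],
  [[0,0,0],[0,-0.002,0],0],
  [[0,0,0],[0,0,0],0],
])

```text
time: 18.75
ee_pos: [0.5109, -0.3249, 0.026]
tcp_rot: [179.9, 0.1, 91.8]
wrist_force: [-0.3, 0.4, -0.0]
opening: 0.0002
grasp_force: 0.0
```

>>> servo_tool([
  [[0,0,0],[0,-0.002,0],0],
  [[0,0,0],[0,-0.002,0],0],
  [[0,0,0],[0,-0.002,0],0],
  [[0,0,0],[0,0,0],0],
])

```text
time: 19.15
ee_pos: [0.5044, -0.3247, 0.0245]
tcp_rot: [180.0, 0.0, 91.8]
wrist_force: [1.1, -0.8, -0.3]
opening: -0.0001
grasp_force: 0.2
```

>>> servo_tool([
  [[0,0,0],[0,-0.002,0],0],
  [[0,0,0],[0,-0.002,0],0],
  [[0,0,0],[0,0,0],0],
])

```text
time: 19.45
ee_pos: [0.5004, -0.3248, 0.0244]
tcp_rot: [180.0, 0.0, 91.8]
wrist_force: [0.2, -0.4, 1.0]
opening: -0.0
grasp_force: 0.5
```

>>> servo_tool([
  [[0,0,0],[0,-0.002,0],0],
  [[0,0,0],[0,-0.001,0],0],
  [[0,0,0],[0,0,0],0],
])

```text
time: 19.75
ee_pos: [0.4974, -0.3248, 0.0243]
tcp_rot: [-180.0, -0.0, 91.8]
wrist_force: [0.3, -0.3, -0.1]
opening: 0.0001
grasp_force: 0.4
```

```bash
python3 - <<'E'
from h import *
for n in ['wrist','side','scene']:
    c,p,d=shot(n)
    marks(n,c,['lever_tail','handle_grip'])
E
```

```text
wrist lever_tail [([0.4826, -0.3274, 0.0276], 0.67)]
wrist handle_grip [([0.4694, -0.2594, 0.0237], 0.83)]
side lever_tail [([0.485, -0.326, 0.0327], 0.74)]
side handle_grip [([0.4654, -0.2588, 0.028], 0.84)]
scene lever_tail [([0.4874, -0.3238, 0.0287], 0.61), ([0.3813, 0.1418, -0.0037], 0.17)]
scene handle_grip [([0.4689, -0.26, 0.0261], 0.62)]
```

>>> servo_tool([
  [[0,0,0],[0,-0.0015,0],0],
  [[0,0,0],[0,0,0],0],
])

```text
time: 20.4
ee_pos: [0.4958, -0.3248, 0.0243]
tcp_rot: [-180.0, -0.0, 91.8]
wrist_force: [0.6, -0.1, 0.5]
opening: -0.0001
grasp_force: 0.3
```

>>> servo_tool([
  [[0,0,0],[0,-0.0015,0],0],
  [[0,0,0],[0,0,0],0],
])

```text
time: 20.6
ee_pos: [0.4943, -0.3248, 0.0243]
tcp_rot: [-180.0, -0.0, 91.8]
wrist_force: [1.1, -0.0, 1.1]
opening: 0.0002
grasp_force: 0.3
```

>>> servo_tool([
  [[0,0,0],[0,-0.0015,0],0],
  [[0,0,0],[0,0,0],0],
])

```text
time: 20.8
ee_pos: [0.4928, -0.3249, 0.0243]
tcp_rot: [-180.0, -0.0, 91.8]
wrist_force: [0.9, -0.8, 0.3]
opening: -0.0001
grasp_force: 0.2
```

>>> servo_tool([
  [[0,0,0],[0,-0.0015,0],0],
  [[0,0,0],[0,0,0],0],
])

```text
time: 21.0
ee_pos: [0.4913, -0.325, 0.0243]
tcp_rot: [-180.0, -0.0, 91.8]
wrist_force: [0.6, -1.0, -0.0]
opening: -0.0
grasp_force: 0.0
```

>>> servo_tool([
  [[0,0,0],[0,-0.0015,0],0],
  [[0,0,0],[0,0,0],0],
])

```text
time: 21.2
ee_pos: [0.4898, -0.3251, 0.0243]
tcp_rot: [-180.0, 0.0, 91.8]
wrist_force: [0.7, 0.0, -0.5]
opening: 0.0
grasp_force: 0.0
```

```bash
python3 - <<'E'
from h import *
for n in ['wrist','side','scene']:
    c,p,d=shot(n, 'r_%s.png'%n)
    marks(n,c,['lever_tail','handle_grip'])
a=cv2.imread('pics/r_wrist.png')
cv2.imwrite('pics/r.png',a)
E
```

```text
wrist lever_tail [([0.4322, -0.3184, 0.0231], 0.69)]
wrist handle_grip [([0.4442, -0.2468, 0.0232], 0.81)]
side lever_tail [([0.4332, -0.3204, 0.0324], 0.46)]
side handle_grip [([0.4417, -0.2457, 0.0255], 0.84)]
scene lever_tail [([0.4361, -0.3193, 0.0292], 0.52), ([0.4987, -0.1864, -0.0038], 0.2)]
scene handle_grip []
```

View pics/r.png

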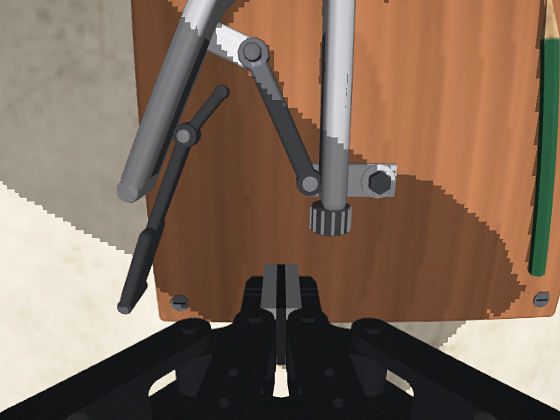

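Released and open: the handle and lever tail have swung to the left, clear of the fingers. I'll lift and check the strut.

>>> servo_tool([
  [[0,0,0],[0,0.003,0],0],
  [[0,0,0],[0,0,-0.02],0],
  [[0,0,0],[0,0,-0.04],0],
  [[0,0,0],[0,0,-0.045],0],
  [[0,0,0],[0,0,-0.045],0],
  [[0,0,0],[0.04,0,-0.03],0],
  [[0,0,0],[0.04,0,0],0],
  [[0,0,0],[0.04,0,0],0],
  [[0,0,0],[0.03,0,0],0],
  [[0,0,0],[0,0,0],0],
  [[0,0,0],[0,0,0],0],
])

```text
time: 22.75
ee_pos: [0.4886, -0.1747, 0.2046]
tcp_rot: [180.0, 0.0, 91.9]
wrist_force: [-1.4, -0.2, -0.5]
opening: 0.0002
grasp_force: 0.0
```

```bash
python3 - <<'E'
from h import *
o=get_obs(); print(o['time'],o['ee_pos'],o['wrist_force'])
c,p,d=shot('wrist','f.png')
marks('wrist',c,['strut_foot','leg_push','stop_post','handle_grip','pencil'])
E
```

```text
22.75 [ 0.48860515 -0.17467782  0.20461776] [-1.35315727 -0.18921221 -0.45561199]
wrist strut_foot [([0.4915, -0.1061, 0.0132], 0.7)]
wrist leg_push [([0.5666, -0.04, 0.0219], 0.8)]
wrist stop_post [([0.5612, -0.0285, 0.0135], 0.7)]
wrist handle_grip [([0.4456, -0.2478, 0.0232], 0.93)]
wrist pencil [([0.6013, -0.2703, 0.0116], 0.89)]
```

View pics/f.png

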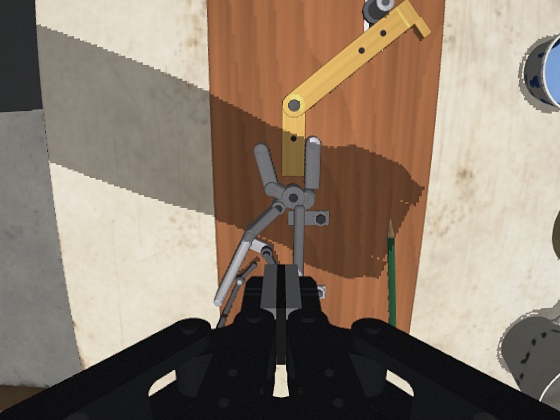

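```bash
python3 -c "
from workcell import *
print(job_done())"
```

```text
the job is handed in; nothing more can be done
None
```

The job is handed in at about 23 s on the robot's clock: the pliers locked on the foot, the leg was pushed round against the stop post, and the lever then released them. The last picture shows the strut lying in the open jaws and the pencil unmoved; the finished strut was never approached, though I did not look at it again at the end.

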